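Dress the bangle stands

TASK

Dress the three round display stands with the three round wooden bangles: lay the largest bangle on the lowest, widest stand, the middle-sized one on the middle stand and the smallest on the tallest, narrowest stand, each lying flat and centred so that nothing hangs over the edge. Leave the two square wooden bangles where they lie.

Things in the scene. Friction and masses are not known exactly. Their poses are not given: they have to be found in the camera images.
- bangle_large_mid (a point): the largest of the three plain round wooden bangles: a ring of brown wood lying flat, outer diameter 88 mm, hole 68 mm, so the wall is 10 mm thick, 20 mm high all round. The point is the centre of the hole, half-way up (10 mm above the underside); z is the ring's axis. Loose, light; can be picked up by its wall, one finger inside the hole
- bangle_medium_mid (a point): the middle-sized of the three plain round wooden bangles: a ring of brown wood lying flat, outer diameter 72 mm, hole 54 mm, so the wall is 9 mm thick, 20 mm high all round. The point is the centre of the hole, half-way up (10 mm above the underside); z is the ring's axis. Loose, light; can be picked up by its wall, one finger inside the hole
- bangle_small_mid (a point): the smallest of the three plain round wooden bangles: a ring of brown wood lying flat, outer diameter 58 mm, hole 40 mm, so the wall is 9 mm thick, 20 mm high all round. The point is the centre of the hole, half-way up (10 mm above the underside); z is the ring's axis. Loose, light; can be picked up by its wall, one finger inside the hole
- stand_low_top (a point): the lowest and widest of the three round display stands: a solid dark-wood disc with a flat grey top, diameter 120 mm, 15 mm high, fixed to the table. The point is the centre of its top surface; z up
- stand_mid_top (a point): the middle one in height and width of the three round display stands: a solid dark-wood disc with a flat grey top, diameter 104 mm, 35 mm high, fixed to the table. The point is the centre of its top surface; z up
- stand_tall_top (a point): the tallest and narrowest of the three round display stands: a solid dark-wood disc with a flat grey top, diameter 90 mm, 55 mm high, fixed to the table. The point is the centre of its top surface; z up
- square_a_mid (a point): a square wooden bangle, NOT to be moved: a square frame of the same brown wood, 78 mm outside, bars 9 mm thick, 20 mm high, loose, lying flat. The point is its centre, half-way up; x and y run along its sides
- square_b_mid (a point): a square wooden bangle, NOT to be moved: a square frame of the same brown wood, 64 mm outside, bars 9 mm thick, 20 mm high, loose, lying flat. The point is its centre, half-way up; x and y run along its sides
Things that resemble listed ones, but are neither listed nor needed, are in the scene too. Leave any purple or turquoise look-alike of the part that bears bangle_small_mid alone.

How it is judged (in metres and radians):
At the end, for the whole second after the job is handed in: The largest round bangle lies on the lowest stand, the middle-sized on the middle stand and the smallest on the tallest: each centred within 15 mm, resting flat on the top (within 4 mm in height and 0.1 rad), released and still. The two square bangles are within 30 mm of where they started (horizontal distance between bangle_large_mid and stand_low_top below 0.015 m and z of bangle_large_mid in the frame of stand_low_top between 0.006 and 0.014 m and angle between the z axis of bangle_large_mid and the z axis of stand_low_top, either way round below 0.1 rad and linear speed of each of bangle_large, bangle_medium, bangle_small below 0.02 m/s and horizontal distance between bangle_medium_mid and stand_mid_top below 0.015 m and z of bangle_medium_mid in the frame of stand_mid_top between 0.006 and 0.014 m and angle between the z axis of bangle_medium_mid and the z axis of stand_mid_top, either way round below 0.1 rad and horizontal distance between bangle_small_mid and stand_tall_top below 0.015 m and z of bangle_small_mid in the frame of stand_tall_top between 0.006 and 0.014 m and angle between the z axis of bangle_small_mid and the z axis of stand_tall_top, either way round below 0.1 rad and distance of each of square_a_mid, square_b_mid from where it was at the start of the episode below 0.03 m); the robot touches nothing.
It fails at once if the larger square bangle is moved from its place by more than 30 mm (distance of square_a_mid from where it was at the start of the episode above 0.03 m).
It fails at once if the smaller square bangle is moved from its place by more than 30 mm (distance of square_b_mid from where it was at the start of the episode above 0.03 m).
It also fails if it takes over 96 s, if anything falls off the work surface, if the arm or the gripper's body presses on something with over 40 N, if the wrist force passes 120 N, or if a joint passes its speed limit or range.

ROBOT

A 6-joint arm with a two-finger parallel gripper is mounted at the origin on the work surface. World frame = base frame: x ahead of the robot, y to its left, z up, the work surface at z = 0. Lengths are in mm, angles in rad, forces in N, time in s.
With the tool pointing down it reaches from about 275 to 1000 mm from the base axis. Payload 8.4 kg.
Tool frame: the origin (TCP) lies on the centre line of the jaws, within the pads' length; the fingertips stand 17 mm ahead of it and the grasp point (between the pads) lies 2 mm behind it (r.tcp_to_tips is the z of the fingertips in the tool frame, in mm); z points along the fingers, y is the direction in which the jaws open and shut (so a half turn about z gives the same grasp; the last joint's range is limited). The gripper opens to 85 mm and grips with 20 to 120 N. Pads are 22 mm wide; open, the fingers measure 114 mm over their backs; the gripper's body (76 mm by 85 mm) begins 54 mm behind the grasp point. The pads swing forward as they close: fully open they stand 13 mm farther back than shut.
Start: joints at [1.267, 0.353, 1.633, -0, 1.155, -0.002], TCP at [185.773, 596.755, 248.281] pointing down, gripper open.
Joint ranges: [-2.63, 2.63], [-0.92, 2.1], [0.06, 2.66], [-1.3, 4.44], [0, 2.69], [-3.02, 3.02]. Speed limits (rad/s): [2.22, 2.22, 2.79, 3.14, 3.14, 3.14].

INTERFACE

Orientations are given as [roll, pitch, yaw] about the fixed x, y, z axes, in that order (R = Rz(yaw) Ry(pitch) Rx(roll)).
In Python, from rig import r, cams, job gives the robot as it stands.
- The arm moves only by the tool drive_tool, never from a script. Its argument "deltas" is a list of rows, each a list of 4 numbers: the shift along the tool's x, y, z in cm, then the turn about the tool's z in rad. In form: [[x, y, z, roll], ...]. A call has 1 to 12 rows; each row shifts and turns the commanded pose from where the row before left it, along the tool's axes as they then stand; what a row does not reach is not made up. A row lasts 1/12 s, in which the tool goes at most 41.7 mm and 7.16 degrees, less where a joint would pass 70% of its speed; a pose out of reach is approached as far as the arm can. A call with a gripper value outside its range is refused whole. "jaw" is the closure, from 0 (fully open) to 1 (shut), set as the call begins (left out, the last holds). The fingers move at their own pace and stop on an object; "force" is the grip in N (left out, the last holds). Time passes only in rows, so rows that do not move let the fingers close. It gives the time, the measured TCP pose, the force and the opening at its end, in the units of the state.
- r.sense(): the state, without advancing time (a new reading comes with each control period).
- cams.grab_frame(name): name is "scene" or "top" or "wrist"; returns (picture, depth): 400x640x3 uint8, red, green, blue; 400x640 float32, mm along the optical axis (not along the pixel's ray), 0 where there is no reading.
- cams.camera_params(name): a dict with "fx", "fy", "cx", "cy" (pixels), "R" (3x3) and "t" (3): a world point X has camera coordinates R X + t. Camera axes: x right, y down, z forward; pixel columns grow to the right and rows downward; lengths in mm; the calibration is good to about 2 mm. A picture is of the moment at which its call begins: read the wrist's pose just before it. camera_params takes no time and is no camera call; for the wrist camera it gives the pose at the moment of the call.
- job.sign_off(): hands the job in, once; it reports no verdict.
The state is a dict: "clock": time; "qpos": joint angles; "qvel": joint speeds; "joint_efforts": joint torques, N m; "eef_pos": TCP position; "tcp_rot": TCP orientation; "contact_force": force on the tool from outside, world axes, zero at the start; "wrist_torque": the same for the moment, N m; "opening": opening from 0.0 (shut) to 1.0 (fully open).
Only numpy, scipy, OpenCV 4.12 (cv2) and the standard library are available. Lean on these libraries where they do the work, as an engineer would, in place of code of your own. Each camera call takes 0.05 s, during which the arm holds its last target. There are 200 camera calls.

## Working session

There is one attempt and no reset: what is moved stays moved. The work goes in short steps, Python scripts to look and compute and a tool call to move; the robot and the scene stay as the last step left them, time stands still between calls to the robot, and variables do not carry over. Pictures are saved under pics/ and viewed, about 12 in all and at most 16, crops included, and the job is handed in when it is done.

Besides the shell and the picture viewer there is one more tool, called after ">>>" by a JSON object that holds its "name" and its "arguments", one argument or row to a line. drive_tool: Moves the arm, as the interface text tells. Its arguments: {"type":"object","properties":{"deltas":{"type":"array"},"jaw":{"type":"number"},"force":{"type":"number"}},"required":["deltas"]}

```bash
mkdir -p pics; python3 - <<'E'
from rig import r,cams,job
import cv2,numpy as np
s=r.sense();print(s['clock'],s['eef_pos'],s['tcp_rot'],s['opening'])
for n in ['top','scene']:
    p,d=cams.grab_frame(n);c=cams.camera_params(n)
    np.savez(f'{n}.npz',p=p,d=d,**c);cv2.imwrite(f'pics/{n}0.png',p[:,:,::-1]);print(n,c)
E
```

```text
0.0 [185.65229868 596.32894615 247.58395958] [-3.14025256e+00  1.62961636e-05  2.83978552e+00] 0.9960066314519689
top {'fx': 460.3216285295091, 'fy': 460.3216285295091, 'cx': 321.37894705349316, 'cy': 198.9614898382058, 'R': array([[-0.00334245, -0.99978941, -0.02024766],
       [-0.99748088,  0.00476807, -0.07077536],
       [ 0.070857  ,  0.01996009, -0.99728676]]), 't': array([  15.60672266,  569.1808704 , 1102.99024296])}
scene {'fx': 475.44482900902364, 'fy': 475.44482900902364, 'cx': 324.38812492124094, 'cy': 200.85391945868895, 'R': array([[-0.83985003,  0.5427032 ,  0.01118797],
       [ 0.36239055,  0.57591743, -0.73279752],
       [-0.40413491, -0.6113856 , -0.68035478]]), 't': array([ 496.73827195, -154.23200574, 1381.13065518])}
```

View pics/top0.png

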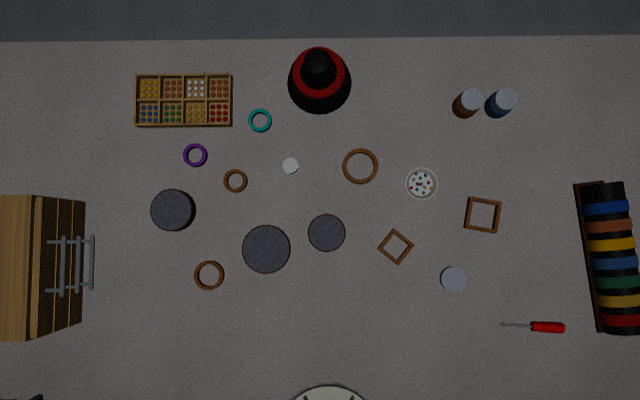

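View pics/scene0.png

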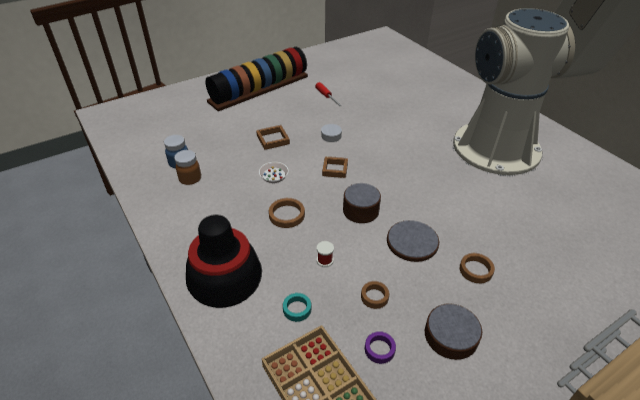

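The top view shows these round brown rings: large at (360,166), medium at (209,275), small at (235,181). The look-alikes are the purple ring (195,155), the turquoise ring (260,120), and the square frames at (396,246) and (483,215). The stands are at (266,249), which looks low, (172,210), which looks mid, and (326,233), which looks tall. I'll check sizes and heights next.

```bash
cat > h.py <<'E'
import numpy as np,cv2
def world(u,v,c,z):  # pixel ray hit with plane z
    R=c['R'];C=-R.T@c['t'];d=R.T@np.array([(u-c['cx'])/c['fx'],(v-c['cy'])/c['fy'],1.]);return C+d*(z-C[2])/d[2]
def cloud(d,c):
    v,u=np.indices(d.shape);P=np.stack([(u-c['cx'])/c['fx']*d,(v-c['cy'])/c['fy']*d,d],-1)
    return (P-c['t'])@c['R']
E
python3 - <<'E'
from h import *
f=np.load('top.npz');c=f;W=cloud(f['d'],f);p=f['p']
H=cv2.cvtColor(p,cv2.COLOR_RGB2HSV)
def at(n,u,v,z,rad,ring):
    m=np.zeros(p.shape[:2],np.uint8);cv2.circle(m,(u,v),rad,255,-1)
    h=W[...,2]
    mm=(m>0)&(f['d']>0)
    if ring: k=mm&(H[...,1]>90)
    else: k=mm&(np.abs(h-z)<7)
    cnt,_=cv2.findContours(k.astype(np.uint8),0,2);q=max(cnt,key=cv2.contourArea)
    w=np.array([world(a,b,f,z) for a,b in q[:,0].astype(float)])
    (x,y),R=cv2.minEnclosingCircle(w[:,:2].astype(np.float32));A,B=w[:,:2].min(0),w[:,:2].max(0)
    print(n,'centre',np.round((A+B)/2),'circ',round(x),round(y),'diam',np.round(2*R),np.round(B-A),'height p50,p90',np.percentile(h[k],[50,90]).round(1))
    if ring: print('   hue/sat',np.median(H[k],0))
print('table z',np.median(W[330:345,200:300,2]))
at('L',360,166,20,26,1);at('M',209,275,20,24,1);at('S',235,181,20,20,1)
at('sa',483,215,20,27,1);at('sb',396,246,20,24,1);at('purple',195,155,20,18,1);at('turq',260,120,20,18,1)
at('low',266,249,15,33,0);at('mid',172,210,35,33,0);at('tall',326,233,55,30,0)
a=cv2.resize(p[120:310,130:400,::-1],None,fx=2.9,fy=2.9,interpolation=cv2.INTER_CUBIC);cv2.imwrite('pics/crop1.png',cv2.convertScaleAbs(a,alpha=1.5))
E
```

```text
table z -0.9853832310792874
L centre [651. -82.] circ 650 -81 diam 88.0 [86. 83.] height p50,p90 [18.7 21.8]
   hue/sat [ 13. 189.  72.]
M centre [386. 288.] circ 386 288 diam 73.0 [67. 71.] height p50,p90 [18.5 21.5]
   hue/sat [ 13. 191.  66.]
S centre [617. 227.] circ 616 226 diam 58.0 [54. 57.] height p50,p90 [18.9 22. ]
   hue/sat [ 13. 191.  66.]
sa centre [ 530. -375.] circ 531 -375 diam 109.0 [85. 93.] height p50,p90 [18.3 21.9]
   hue/sat [ 13. 191.  66.]
sb centre [ 453. -165.] circ 454 -165 diam 85.0 [84. 84.] height p50,p90 [18.6 21.7]
   hue/sat [ 14. 190.  70.]
purple centre [680. 327.] circ 680 327 diam 61.0 [55. 58.] height p50,p90 [18.1 21.3]
   hue/sat [138. 192.  83.]
turq centre [766. 167.] circ 766 166 diam 60.0 [56. 55.] height p50,p90 [18.3 21.5]
   hue/sat [ 89. 248.  89.]
low centre [451. 149.] circ 450 149 diam 119.0 [117. 117.] height p50,p90 [14.  16.8]
mid centre [546. 377.] circ 545 376 diam 105.0 [102. 103.] height p50,p90 [33.9 36.9]
tall centre [488.   1.] circ 489 1 diam 89.0 [87. 87.] height p50,p90 [54.  56.6]
```

View pics/crop1.png

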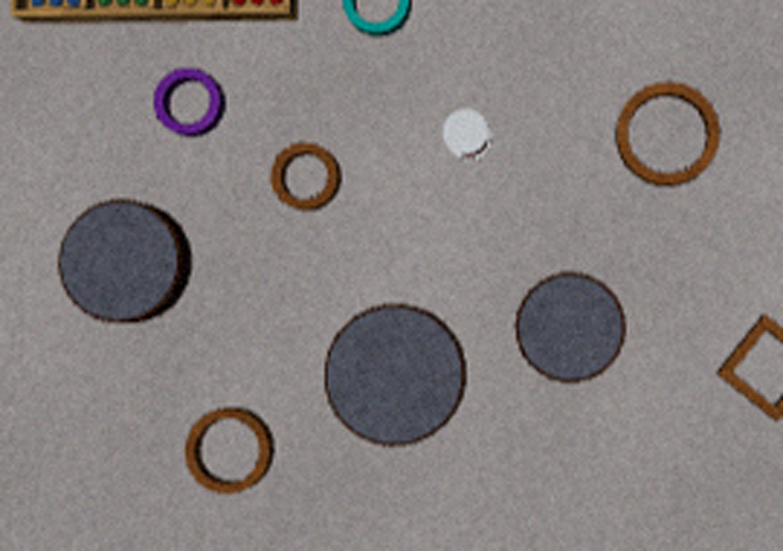

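The crop agrees with the description: small brown ring at crop (305,176), medium at (230,450), large at (668,133), and the purple ring at (190,102) is clearly a different part. Diameters 58/73/88 mm and stand heights 14/34/54 mm all match the given sizes. Medium goes first, gripped on its −y(tool) wall to stay away from the cabinet. No yaw is needed.

```bash
cat > go.py <<'E'
import sys,numpy as np
from rig import r
s=r.sense();y=s['tcp_rot'][2];X=np.array([np.cos(y),np.sin(y)]);Y=np.array([np.sin(y),-np.cos(y)])
cx,cy,off,z=map(float,sys.argv[1:5])   # ring/stand centre, signed wall offset along tool y, TCP z
t=np.array([cx,cy])+off*Y;d=t-s['eef_pos'][:2]
print('t',round(s['clock'],2),'target',t.round(),'now',s['eef_pos'].round(1),'cm:',(d@X/10).round(2),(d@Y/10).round(2),((s['eef_pos'][2]-z)/10).round(2),'open',s['opening'],'F',s['contact_force'].round(1))
E
python3 go.py 386 288 -30.3 100
```

```text
t 0.1 target [377. 259.] now [185.7 596.4 247.6] cm: -28.29 -26.52 14.76 open 1.001504046118998 F [ 0.2 -0.6 -0.5]
```

>>> {"name": "drive_tool", "arguments": {
  "deltas": [
    [0,-2.9,0,0],
    [0,-2.9,0,0],
    [0,-2.9,0,0],
    [0,-2.9,0,0],
    [0,-2.9,0,0],
    [0,-2.9,0,0],
    [0,-2.9,0,0],
    [0,-2.9,0,0],
    [0,-2.9,0,0]
  ],
  "jaw": 0.55,
  "force": 30
}}

```text
clock: 0.85
eef_pos: [107.7, 346.0, 247.9]
tcp_rot: [-3.141, -0.0, 2.84]
contact_force: [0.2, -0.8, 0.6]
opening: 0.444
```

>>> {"name": "drive_tool", "arguments": {
  "deltas": [
    [-2.8,0,1.4,0],
    [-2.8,0,1.4,0],
    [-2.8,0,1.4,0],
    [-2.8,0,1.4,0],
    [-2.8,0,1.4,0],
    [-2.8,0,1.4,0],
    [-2.8,0,1.4,0],
    [-2.8,0,1.4,0],
    [-2.8,0,1.4,0],
    [-2.8,0,1.4,0],
    [0,0,0,0],
    [0,0,0,0]
  ]
}}

```text
clock: 1.85
eef_pos: [375.9, 263.4, 107.3]
tcp_rot: [-3.14, -0.001, 2.837]
contact_force: [-0.4, -0.1, 0.9]
opening: 0.448
```

```bash
python3 go.py 386 288 -30.3 21; python3 - <<'E'
from rig import cams
from h import *
p,d=cams.grab_frame('wrist');c=cams.camera_params('wrist')
np.savez('w.npz',p=p,d=d,**c)
cv2.imwrite('pics/w1.png',cv2.convertScaleAbs(p[:,:,::-1],alpha=1.3))
E
```

```text
t 1.85 target [377. 259.] now [375.9 263.4 107.3] cm: -0.23 -0.38 8.63 open 0.44846603132378193 F [-0.4 -0.1  0.9]
```

View pics/w1.png

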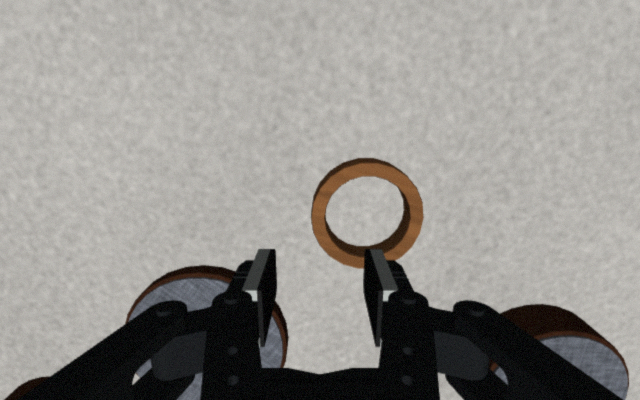

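The wrist view shows the medium ring at (367,213) and the finger gap around u≈320, i.e. over the left wall as intended. I'll check the ring centre with this calibration too.

```bash
cat > wr.py <<'E'
from h import *
import sys
def ring(p,d,c,z=20,exp=None,box=70):
    H=cv2.cvtColor(p,cv2.COLOR_RGB2HSV)
    W=cloud(d,c)
    k=(H[...,0]>5)&(H[...,0]<22)&(H[...,1]>100)&(abs(W[...,2]-z)<4)&(np.hypot(W[...,0]-exp[0],W[...,1]-exp[1])<box)
    q=W[k][:,:2]
    A=np.c_[2*q,np.ones(len(q))];s=np.linalg.lstsq(A,(q**2).sum(1),rcond=None)[0]
    ctr=s[:2]; return ctr.round(1),np.percentile(np.hypot(*(q-ctr).T),[2,50,98]).round(1),len(q),np.median(W[k][:,2]).round(1)
if __name__=='__main__':
    f=np.load('w.npz');print(ring(f['p'],f['d'],f,float(sys.argv[3]),[float(a) for a in sys.argv[1:3]]))
E
python3 wr.py 386 288 20
```

```text
(array([385.1, 291.9]), array([26.8, 31.1, 35.1]), 3860, np.float64(20.7))
```

>>> {"name": "drive_tool", "arguments": {
  "deltas": [
    [-0.2,-0.3,1.0,0],
    [0,0,2.5,0],
    [0,0,2.5,0],
    [0,0,1.5,0],
    [0,0,0.6,0],
    [0,0,0,0],
    [0,0,0,0]
  ]
}}

```text
clock: 2.48
eef_pos: [376.2, 261.1, 27.6]
tcp_rot: [-3.142, -0.0, 2.841]
contact_force: [-0.7, 0.4, 0.5]
opening: 0.454
```

```bash
python3 go.py 386 288 -30.3 21
```

```text
t 2.48 target [377. 259.] now [376.2 261.1  27.6] cm: -0.14 -0.17 0.66 open 0.45380218839098035 F [-0.7  0.4  0.5]
```

Both cameras agree to 4 mm and the radii match (27/36). Lower and close.

>>> {"name": "drive_tool", "arguments": {
  "deltas": [
    [-0.1,0,0.3,0],
    [0,0,0.3,0],
    [0,0,0,0],
    [0,0,0,0]
  ]
}}

```text
clock: 2.82
eef_pos: [377.7, 260.7, 21.6]
tcp_rot: [3.141, 0.0, 2.84]
contact_force: [0.4, 0.7, -0.8]
opening: 0.452
```

>>> {"name": "drive_tool", "arguments": {
  "deltas": [
    [0,0,0,0],
    [0,0,0,0],
    [0,0,0,0],
    [0,0,0,0],
    [0,0,0,0],
    [0,0,0,0],
    [0,0,0,0],
    [0,0,0,0]
  ],
  "jaw": 1,
  "force": 30
}}

```text
clock: 3.48
eef_pos: [377.7, 260.7, 21.5]
tcp_rot: [3.141, 0.0, 2.84]
contact_force: [-0.9, -0.0, 5.8]
opening: 0.115
```

>>> {"name": "drive_tool", "arguments": {
  "deltas": [
    [0,0,-0.5,0],
    [0,0,-1,0],
    [0,0,-2,0],
    [0,0,-2,0],
    [0,0,-2,0],
    [0,0,-1.5,0],
    [0,0,0,0],
    [0,0,0,0]
  ]
}}

```text
clock: 4.15
eef_pos: [378.0, 260.9, 112.4]
tcp_rot: [3.14, 0.002, 2.84]
contact_force: [0.5, -0.6, -1.5]
opening: 0.117
```

```bash
python3 go.py 546 377 -30.3 112; cat > wg.py <<'E'
from rig import cams
from h import *
import sys
p,d=cams.grab_frame('wrist');c=cams.camera_params('wrist')
np.savez('w.npz',p=p,d=d,**c)
cv2.imwrite(f'pics/{sys.argv[1]}.png',cv2.convertScaleAbs(p[:,:,::-1],alpha=1.3))
E
python3 wg.py w2
```

```text
t 4.15 target [537. 348.] now [378.  260.9 112.4] cm: -12.59 13.05 0.04 open 0.1165608806940241 F [ 0.5 -0.6 -1.5]
```

View pics/w2.png

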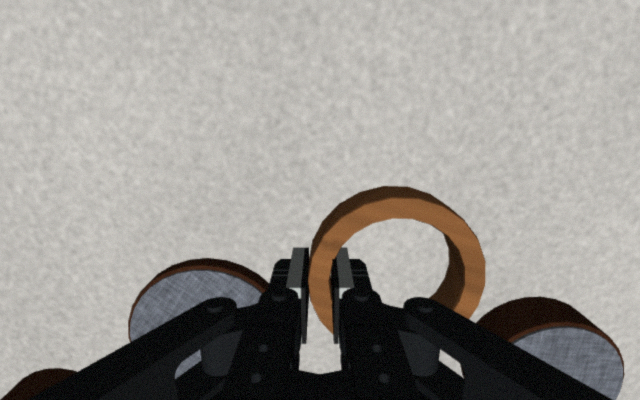

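The ring is held by its left wall, level, at (400,260). Measure the held ring's centre and heights, then transport it with that measured offset.

```bash
cat > held.py <<'E'
import sys;from wr import *
# args: TCP x y z, expected offset signed (tool y), sx sy stand, yaw 2.84
x,y,z,o,sx,sy=map(float,sys.argv[1:7]);yw=2.84;X=np.array([np.cos(yw),np.sin(yw)]);Y=np.array([np.sin(yw),-np.cos(yw)])
f=np.load('w.npz');e=np.array([x,y])+o*Y
c,rad,n,h=ring(f['p'],f['d'],f,z-1,e,50);print('centre',c,'expected',e.round(1),rad,n,'top-TCPz',h-z)
d=np.array([sx,sy])-c;print('cm to stand',(d@X/10).round(2),(d@Y/10).round(2))
W=cloud(f['d'],f);H=cv2.cvtColor(f['p'],cv2.COLOR_RGB2HSV)
k=(H[...,0]>5)&(H[...,0]<22)&(H[...,1]>100)&(abs(W[...,2]-z)<5)&(np.hypot(*(W[...,:2]-e).transpose(2,0,1))<50)
q=W[k];s=np.linalg.lstsq(np.c_[(q[:,:2]-c)@np.c_[X,Y],np.ones(len(q))],q[:,2],rcond=None)[0];print('tilt x,y',s[:2].round(3))
E
python3 held.py 378 260.9 112.4 30.3 546 377
```

```text
centre [385.9 289.9] expected [387.  289.8] [26.6 31.2 35. ] 7088 top-TCPz -2.200000000000003
cm to stand -12.7 13.07
tilt x,y [-0.003  0.   ]
```

>>> {"name": "drive_tool", "arguments": {
  "deltas": [
    [-1.0,1.0,0,0],
    [-1.7,1.8,0,0],
    [-2,2.1,0,0],
    [-2,2.1,0,0],
    [-2,2.1,0,0],
    [-2,2.1,0,0],
    [-1.5,1.5,0,0],
    [-0.5,0.4,0,0],
    [0,0,0,0],
    [0,0,0,0],
    [0,0,0,0]
  ]
}}

```text
clock: 5.12
eef_pos: [536.0, 346.9, 110.4]
tcp_rot: [-3.14, -0.002, 2.84]
contact_force: [-1.0, 0.1, -0.4]
opening: 0.115
```

```bash
python3 go.py 546 377 -30.3 57; python3 wg.py w3; python3 - <<'E'
from h import *
f=np.load('w.npz');W=cloud(f['d'],f);H=cv2.cvtColor(f['p'],cv2.COLOR_RGB2HSV)
k=(abs(W[...,2]-35)<5)&(np.hypot(W[...,0]-546,W[...,1]-377)<65)
q=W[k];print(len(q),q.min(0),q.max(0),np.median(q[:,2]))
E
```

```text
t 5.12 target [537. 348.] now [536.  346.9 110.4] cm: -0.06 0.14 5.34 open 0.11518360458870407 F [-1.   0.1 -0.4]
14679 [494.68936198 328.90182316  30.14015382] [598.37018188 432.26164474  38.02102652] 35.59792850554739
```

View pics/w3.png

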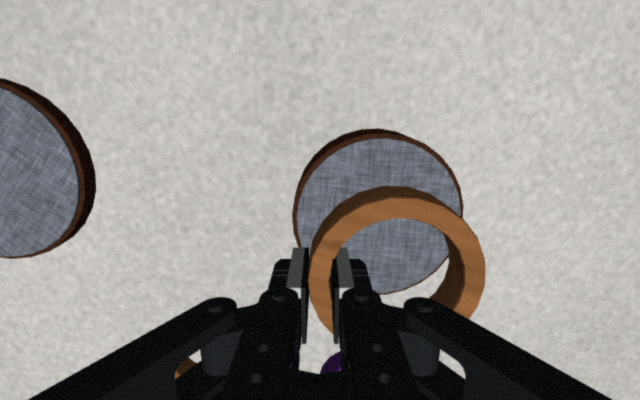

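The view has the medium stand at (378,212) with the ring held above it at (398,265); the offset is parallax. The wrist camera puts the stand at (546.5, 380.5), so I'll nudge +4 mm along tool y and lower.

>>> {"name": "drive_tool", "arguments": {
  "deltas": [
    [-0.1,0.4,0.5,0],
    [0,0,1.5,0],
    [0,0,1.5,0],
    [0,0,1.0,0],
    [0,0,0.5,0],
    [0,0,0.2,0],
    [0,0,0,0],
    [0,0,0,0],
    [0,0,0,0]
  ]
}}

```text
clock: 5.92
eef_pos: [540.3, 351.7, 60.0]
tcp_rot: [3.141, 0.001, 2.84]
contact_force: [-0.0, 0.5, -0.2]
opening: 0.112
```

>>> {"name": "drive_tool", "arguments": {
  "deltas": [
    [-0.1,0,0.1,0],
    [0,0,0.1,0],
    [0,0,0.05,0],
    [0,0,0,0],
    [0,0,0,0]
  ]
}}

```text
clock: 6.33
eef_pos: [540.7, 351.1, 56.7]
tcp_rot: [-3.141, -0.0, 2.84]
contact_force: [-1.0, 0.3, -1.2]
opening: 0.117
```

>>> {"name": "drive_tool", "arguments": {
  "deltas": [
    [0.2,0,0,0],
    [0,0,0,0],
    [0,0,0,0],
    [0,0,0,0],
    [0,0,0,0]
  ],
  "jaw": 0.6
}}

```text
clock: 6.75
eef_pos: [538.9, 351.8, 56.8]
tcp_rot: [3.142, 0.0, 2.84]
contact_force: [-0.1, 0.4, 0.5]
opening: 0.401
```

>>> {"name": "drive_tool", "arguments": {
  "deltas": [
    [0,0,-0.5,0],
    [0,0,-1.5,0],
    [0,0,-2.5,0],
    [0,0,-2.5,0],
    [0,0,0,0],
    [0,0,0,0]
  ]
}}

```text
clock: 7.25
eef_pos: [539.9, 352.4, 128.8]
tcp_rot: [3.139, 0.002, 2.84]
contact_force: [-0.1, -0.4, -0.4]
opening: 0.4
```

```bash
python3 go.py 616.5 229 22 100; python3 wg.py w4; python3 wr.py 546 380 55; python3 - <<'E'
from rig import cams
from h import *
from wr import ring
p,d=cams.grab_frame('top');c=cams.camera_params('top');np.savez('top2.npz',p=p,d=d,**c)
print(ring(p,d,c,54,[546,377]))
E
```

```text
t 7.25 target [623. 250.] now [539.9 352.4 128.8] cm: -10.98 -7.3 2.88 open 0.4004464179891551 F [-0.1 -0.4 -0.4]
(array([548.4, 379.9]), array([26.9, 31.2, 35.2]), 4108, np.float64(53.7))
(array([548.4, 377.5]), array([26.6, 31.9, 35. ]), 114, np.float64(53.6))
```

The medium bangle lies within about 2 mm of centre (wrist and top agree; top surface at 54 mm). On to the small brown ring.

>>> {"name": "drive_tool", "arguments": {
  "deltas": [
    [-1,-0.7,0,0],
    [-2,-1.3,0,0],
    [-2,-1.3,0.3,0],
    [-2,-1.3,0.5,0],
    [-2,-1.3,0.5,0],
    [-1.5,-1.0,0.5,0],
    [-0.5,-0.4,0.5,0],
    [0,0,0,0],
    [0,0,0,0],
    [0,0,0,0]
  ]
}}

```text
clock: 8.18
eef_pos: [621.5, 249.9, 103.5]
tcp_rot: [-3.141, -0.001, 2.84]
contact_force: [-0.4, 0.2, -0.9]
opening: 0.4
```

```bash
python3 wg.py w5; python3 wr.py 617 229 20;python3 go.py 616.5 229 22.9 21;
```

```text
(array([617.6, 230. ]), array([19.9, 24.2, 28.1]), 3079, np.float64(20.5))
t 8.23 target [623. 251.] now [621.6 250.1 103.8] cm: -0.14 0.12 8.28 open 0.3980580118634015 F [-0.1  0.3  0.2]
```

View pics/w5.png

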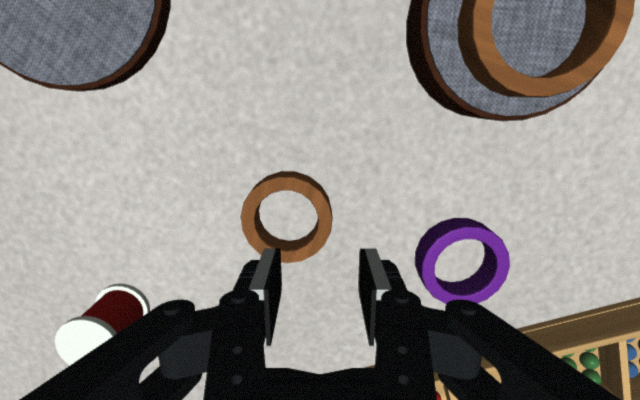

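The small brown ring is at (287,217), measuring (617.6,230) with radii 20/28. The purple one at (462,262) is clear of the right finger. Correct by 2 mm, descend, close.

>>> {"name": "drive_tool", "arguments": {
  "deltas": [
    [-0.2,0.2,1.0,0],
    [0,0,2.0,0],
    [0,0,2.0,0],
    [0,0,1.5,0],
    [0,0,1.0,0],
    [0,0,0.5,0],
    [0,0,0.2,0],
    [0,0,0,0],
    [0,0,0,0],
    [0,0,0,0]
  ]
}}

```text
clock: 9.07
eef_pos: [625.4, 250.9, 22.8]
tcp_rot: [3.141, 0.001, 2.84]
contact_force: [-0.1, 0.1, 0.1]
opening: 0.401
```

>>> {"name": "drive_tool", "arguments": {
  "deltas": [
    [0,0,0,0],
    [0,0,0,0],
    [0,0,0,0],
    [0,0,0,0],
    [0,0,0,0],
    [0,0,0,0],
    [0,0,0,0]
  ],
  "jaw": 1
}}

```text
clock: 9.65
eef_pos: [625.1, 250.8, 22.5]
tcp_rot: [3.141, 0.001, 2.84]
contact_force: [-1.4, 0.1, 6.2]
opening: 0.117
```

>>> {"name": "drive_tool", "arguments": {
  "deltas": [
    [0,0,-0.5,0],
    [0,0,-1,0],
    [0,0,-2,0],
    [0,0,-2,0],
    [0,0,-2,0],
    [0,0,-2,0],
    [0,0,-1.0,0],
    [0,0,0,0],
    [0,0,0,0],
    [0,0,0,0]
  ]
}}

```text
clock: 10.48
eef_pos: [624.0, 250.3, 125.7]
tcp_rot: [-3.141, -0.001, 2.84]
contact_force: [-0.3, 0.1, -0.8]
opening: 0.117
```

```bash
python3 wg.py w6; python3 go.py 488 3 22.9 130; python3 held.py 624 252 126 -22.9 488.5 2
```

```text
t 10.53 target [495.  25.] now [623.9 250.3 125.4] cm: 5.62 -25.36 -0.46 open 0.11784838545506839 F [ 0.1 -0.1  0. ]
centre [616.3 228.7] expected [617.2 230.1] [19.7 24.3 28.1] 5172 top-TCPz -2.799999999999997
cm to stand 5.47 -25.44
tilt x,y [-0.002 -0.007]
```

>>> {"name": "drive_tool", "arguments": {
  "deltas": [
    [0.2,-1,0,0],
    [0.4,-2,0,0],
    [0.6,-2.7,0,0],
    [0.6,-2.8,0,0],
    [0.6,-2.8,0,0],
    [0.6,-2.8,0,0],
    [0.6,-2.8,0,0],
    [0.6,-2.8,0,0],
    [0.6,-2.5,0,0],
    [0.4,-2,0,0],
    [0.3,-1.2,0,0],
    [0,0,0,0]
  ]
}}

```text
clock: 11.53
eef_pos: [494.6, 22.7, 126.2]
tcp_rot: [-3.14, -0.002, 2.838]
contact_force: [-0.2, -0.2, -0.7]
opening: 0.123
```

>>> {"name": "drive_tool", "arguments": {
  "deltas": [
    [0,0,0,0],
    [0,0,0,0]
  ]
}}

```text
clock: 11.7
eef_pos: [497.3, 24.9, 126.7]
tcp_rot: [3.141, 0.0, 2.84]
contact_force: [-0.2, 0.8, -0.9]
opening: 0.124
```

```bash
python3 wg.py w7; python3 go.py 488 2 22.9 78.5; python3 - <<'E'
from h import *
f=np.load('w.npz');W=cloud(f['d'],f)
k=(abs(W[...,2]-55)<4)&(np.hypot(W[...,0]-488,W[...,1]-2)<60)
q=W[k];print(len(q),q.min(0),q.max(0),np.median(q[:,2]))
E
```

```text
t 11.75 target [495.  24.] now [497.4  25.1 126.8] cm: 0.21 -0.2 4.83 open 0.11833323919967961 F [ 0.4 -0.3 -0.3]
11030 [444.89705486 -40.49629068  51.06363124] [527.46932136  47.99608008  57.56280141] 55.26535530547945
```

View pics/w7.png

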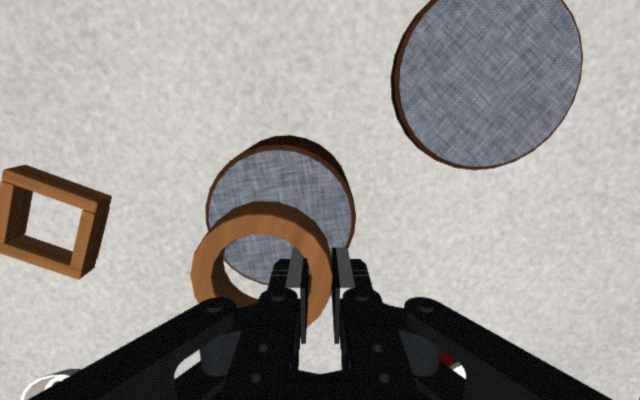

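The small ring is above the tall stand (stand at (281,213), square at (55,222) untouched). Numbers put the ring at (489.8,3.5) and the stand at about (489.5,3.5). Lower.

>>> {"name": "drive_tool", "arguments": {
  "deltas": [
    [0,0,0.5,0],
    [0,0,1.3,0],
    [0,0,1.3,0],
    [0,0,0.8,0],
    [0,0,0.5,0],
    [0,0,0.2,0],
    [0,0,0,0],
    [0,0,0,0],
    [0,0,0,0]
  ]
}}

```text
clock: 12.5
eef_pos: [497.1, 24.5, 81.2]
tcp_rot: [3.141, 0.001, 2.84]
contact_force: [-1.2, -0.2, -0.5]
opening: 0.118
```

>>> {"name": "drive_tool", "arguments": {
  "deltas": [
    [0,0,0.1,0],
    [0,0,0.1,0],
    [0,0,0.1,0],
    [0,0,0,0],
    [0,0,0,0]
  ]
}}

```text
clock: 12.92
eef_pos: [496.7, 24.4, 77.8]
tcp_rot: [-3.142, -0.0, 2.84]
contact_force: [0.4, 0.4, -0.2]
opening: 0.12
```

>>> {"name": "drive_tool", "arguments": {
  "deltas": [
    [0,0,0,0],
    [0,0,0,0],
    [0,0,0,0],
    [0,0,0,0],
    [0,0,0,0]
  ],
  "jaw": 0.6
}}

```text
clock: 13.33
eef_pos: [496.7, 24.5, 77.8]
tcp_rot: [3.142, 0.0, 2.84]
contact_force: [-0.2, 0.0, -0.6]
opening: 0.401
```

>>> {"name": "drive_tool", "arguments": {
  "deltas": [
    [0,0,-0.5,0],
    [0,0,-1.5,0],
    [0,0,-2.5,0],
    [0,0,-2.5,0],
    [0,0,0,0],
    [0,0,0,0]
  ]
}}

```text
clock: 13.83
eef_pos: [497.8, 24.5, 149.4]
tcp_rot: [3.14, 0.003, 2.84]
contact_force: [0.7, 0.7, -0.5]
opening: 0.401
```

```bash
python3 wg.py w8; python3 wr.py 489 3 75;python3 go.py 651 -80 38.1 110
```

```text
(array([488.4,   2.4]), array([20. , 24.4, 28.3]), 3312, np.float64(74.1))
t 13.88 target [662. -44.] now [496.9  24.5 148.2] cm: -17.82 -1.58 3.82 open 0.3992538799723388 F [-0.2 -0.7 -1.1]
```

The small bangle is placed to within 1–2 mm. Now the large one.

>>> {"name": "drive_tool", "arguments": {
  "deltas": [
    [-1,-0.1,0,0],
    [-2,-0.2,0.2,0],
    [-2.6,-0.2,0.5,0],
    [-2.7,-0.3,0.6,0],
    [-2.7,-0.3,0.6,0],
    [-2.6,-0.2,0.6,0],
    [-2.2,-0.2,0.6,0],
    [-1.5,-0.1,0.5,0],
    [-0.5,0,0.2,0],
    [0,0,0,0],
    [0,0,0,0],
    [0,0,0,0]
  ]
}}

```text
clock: 14.88
eef_pos: [660.9, -43.4, 109.5]
tcp_rot: [-3.141, -0.001, 2.84]
contact_force: [0.1, -0.7, -0.0]
opening: 0.399
```

```bash
python3 wg.py w9; python3 wr.py 651 -80 20;python3 go.py 651 -80 38.1 21.5
```

```text
(array([652.5, -79.2]), array([33.8, 38.6, 43.1]), 5090, np.float64(20.6))
t 14.93 target [662. -44.] now [661.  -43.3 109.8] cm: -0.13 0.01 8.83 open 0.40098396671770287 F [0.1 0.7 0.4]
```

View pics/w9.png

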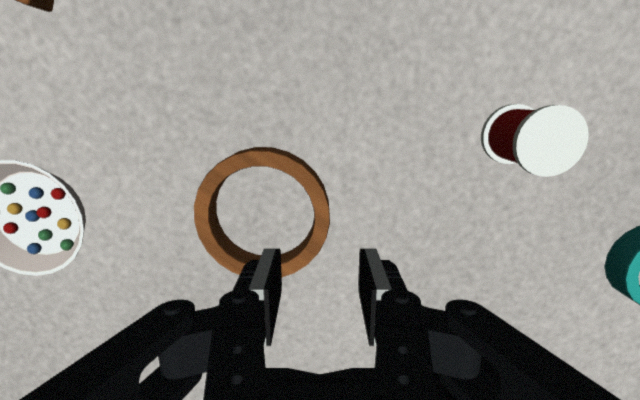

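The large ring is at (262,213), measuring (652.5,−79) with radii 34/43. The right wall is in the jaw line and the spool and bead dish are clear. Descend and grip.

>>> {"name": "drive_tool", "arguments": {
  "deltas": [
    [-0.2,0.1,1.0,0],
    [0,0,2.0,0],
    [0,0,2.0,0],
    [0,0,1.8,0],
    [0,0,1.2,0],
    [0,0,0.6,0],
    [0,0,0.2,0],
    [0,0,0,0],
    [0,0,0,0],
    [0,0,0,0]
  ]
}}

```text
clock: 15.77
eef_pos: [664.9, -43.4, 22.8]
tcp_rot: [3.141, 0.002, 2.84]
contact_force: [0.0, 0.3, -0.3]
opening: 0.399
```

>>> {"name": "drive_tool", "arguments": {
  "deltas": [
    [0,0,0,0],
    [0,0,0,0],
    [0,0,0,0],
    [0,0,0,0],
    [0,0,0,0],
    [0,0,0,0],
    [0,0,0,0]
  ],
  "jaw": 1
}}

```text
clock: 16.35
eef_pos: [664.6, -43.4, 22.6]
tcp_rot: [3.141, 0.001, 2.84]
contact_force: [-0.6, 0.5, 6.9]
opening: 0.111
```

>>> {"name": "drive_tool", "arguments": {
  "deltas": [
    [0,0,-0.5,0],
    [0,0,-1,0],
    [0,0,-2,0],
    [0,0,-2.5,0],
    [0,0,-2.5,0],
    [0,0,-2.5,0],
    [0,0,-1.0,0],
    [0,0,0,0],
    [0,0,0,0],
    [0,0,0,0]
  ]
}}

```text
clock: 17.18
eef_pos: [663.1, -43.3, 140.3]
tcp_rot: [-3.141, -0.002, 2.84]
contact_force: [-0.6, -0.8, -1.7]
opening: 0.114
```

```bash
python3 wg.py w10; python3 go.py 450.5 151 38.1 130; python3 held.py 663 -43 142 -38.1 450.5 151
```

```text
t 17.23 target [462. 187.] now [663.  -43.3 140. ] cm: 26.07 16.04 1.0 open 0.11117572037927773 F [-0.6  0.9 -1.2]
centre [652.  -79.5] expected [651.7 -79.4] [34.2 38.9 42.9] 8244 top-TCPz -4.199999999999989
cm to stand 26.09 16.02
tilt x,y [0.001 0.   ]
```

>>> {"name": "drive_tool", "arguments": {
  "deltas": [
    [1,0.6,0,0],
    [1.8,1.1,0,0],
    [2.6,1.6,0,0],
    [2.7,1.7,0,0],
    [2.7,1.7,0,0],
    [2.7,1.7,0,0],
    [2.7,1.7,0,0],
    [2.7,1.7,0,0],
    [2.7,1.6,0,0],
    [2.3,1.4,0,0],
    [1.6,0.9,0,0],
    [0.5,0.3,0,0]
  ]
}}

```text
clock: 18.23
eef_pos: [460.2, 188.1, 140.8]
tcp_rot: [-3.14, -0.003, 2.842]
contact_force: [-0.4, 0.1, -0.2]
opening: 0.116
```

>>> {"name": "drive_tool", "arguments": {
  "deltas": [
    [0,0,1,0],
    [0,0,2,0],
    [0,0,1,0],
    [0,0,0,0],
    [0,0,0,0],
    [0,0,0,0]
  ]
}}

```text
clock: 18.73
eef_pos: [463.9, 186.3, 101.8]
tcp_rot: [-3.141, -0.0, 2.839]
contact_force: [0.1, 0.1, -0.7]
opening: 0.111
```

```bash
python3 wg.py w11; python3 go.py 450.5 151 38.1 38; python3 - <<'E'
from h import *
f=np.load('w.npz');W=cloud(f['d'],f)
k=(abs(W[...,2]-15)<4)&(np.hypot(W[...,0]-450,W[...,1]-151)<70)
q=W[k];print(len(q),q.min(0),q.max(0),np.median(q[:,2]))
E
```

```text
t 18.78 target [462. 187.] now [464.1 186.5 102.1] cm: 0.24 0.02 6.41 open 0.11192038234523387 F [ 0.8  0.3 -0.9]
18726 [390.62479053  92.78605166  11.02374825] [506.73665404 211.75363656  18.19427953] 15.596552113806123
```

View pics/w11.png

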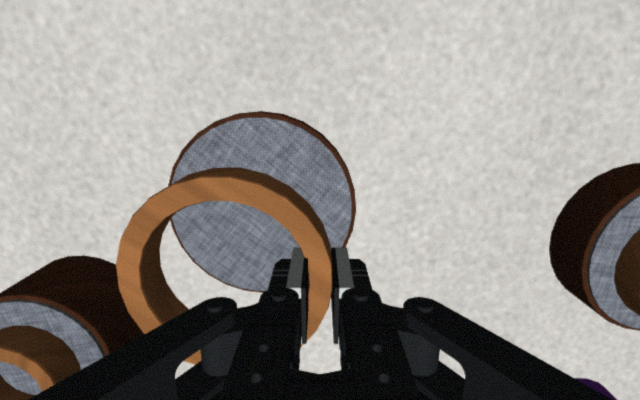

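The low stand is at (262,203) with the large ring over it. Ring (453,150.5) versus stand (450.5,152). Correct and lower.

>>> {"name": "drive_tool", "arguments": {
  "deltas": [
    [0.2,0.1,0.5,0],
    [0,0,1.5,0],
    [0,0,1.5,0],
    [0,0,1.3,0],
    [0,0,0.8,0],
    [0,0,0.4,0],
    [0,0,0.1,0],
    [0,0,0,0],
    [0,0,0,0],
    [0,0,0,0]
  ]
}}

```text
clock: 19.62
eef_pos: [462.3, 188.4, 41.4]
tcp_rot: [3.141, 0.001, 2.84]
contact_force: [-0.4, -0.5, -0.4]
opening: 0.113
```

>>> {"name": "drive_tool", "arguments": {
  "deltas": [
    [0,0,0.1,0],
    [0,0,0.1,0],
    [0,0,0.1,0],
    [0,0,0,0],
    [0,0,0,0]
  ]
}}

```text
clock: 20.03
eef_pos: [461.7, 188.2, 37.7]
tcp_rot: [-3.141, -0.0, 2.84]
contact_force: [0.1, -0.3, -0.6]
opening: 0.115
```

>>> {"name": "drive_tool", "arguments": {
  "deltas": [
    [0,0,0,0],
    [0,0,0,0],
    [0,0,0,0],
    [0,0,0,0],
    [0,0,0,0]
  ],
  "jaw": 0.6
}}

```text
clock: 20.45
eef_pos: [461.8, 188.3, 37.8]
tcp_rot: [3.142, 0.0, 2.84]
contact_force: [-0.4, 0.0, -0.6]
opening: 0.399
```

>>> {"name": "drive_tool", "arguments": {
  "deltas": [
    [0,0,-0.5,0],
    [0,0,-1.5,0],
    [0,0,-2.5,0],
    [0,0,-3,0],
    [0,0,-3,0],
    [0,0,-3,0],
    [0,0,-3,0],
    [0,0,-2,0],
    [0,0,-1,0],
    [0,0,0,0]
  ]
}}

```text
clock: 21.28
eef_pos: [462.9, 188.7, 235.1]
tcp_rot: [3.139, 0.003, 2.84]
contact_force: [0.5, 1.0, -0.8]
opening: 0.403
```

>>> {"name": "drive_tool", "arguments": {
  "deltas": [
    [2.5,0,0,0],
    [2.5,0,0,0],
    [2.5,0,0,0],
    [2.0,0,0,0],
    [1,0,0,0],
    [0,0,0,0],
    [0,0,0,0],
    [0,0,0,0]
  ]
}}

```text
clock: 21.95
eef_pos: [362.5, 219.4, 232.5]
tcp_rot: [-3.142, 0.0, 2.84]
contact_force: [0.6, 0.1, 0.3]
opening: 0.398
```

```bash
python3 wg.py w12; python3 wr.py 450 151 35; python3 - <<'E'
from rig import cams
from h import *
from wr import ring
p,d=cams.grab_frame('top');c=cams.camera_params('top')
for n,z,e in [('L',34,[450,149]),('M',54,[546,377]),('S',74,[488,1]),('sa',19,[530,-375]),('sb',19,[453,-165])]:print(n,ring(p,d,c,z,e,55))
f=np.load('top.npz')
for n,e in [('sa',[530,-375]),('sb',[453,-165])]:print(n,'start',ring(f['p'],f['d'],f,19,e,55))
cv2.imwrite('pics/top_end.png',cv2.convertScaleAbs(cv2.resize(p[110:310,130:530,::-1],None,fx=2,fy=2),alpha=1.4))
E
```

```text
(array([449.6, 151.8]), array([33.9, 39.1, 43.3]), 1589, np.float64(35.2))
L (array([449.9, 149.3]), array([34.2, 39.1, 43.3]), 376, np.float64(34.1))
M (array([549., 378.]), array([26.5, 31.4, 35.5]), 279, np.float64(53.8))
S (array([4.888e+02, 2.000e-01]), array([20.5, 24.4, 27.9]), 217, np.float64(73.8))
sa (array([ 530.1, -377.6]), array([31.3, 38.9, 50.8]), 380, np.float64(19.2))
sb (array([ 453.8, -165.5]), array([24.1, 31.1, 41.8]), 293, np.float64(19.0))
sa start (array([ 530. , -377.4]), array([31.1, 38.8, 51. ]), 377, np.float64(19.1))
sb start (array([ 453.7, -165.3]), array([24.2, 31. , 41.9]), 298, np.float64(19.1))
```

View pics/top_end.png

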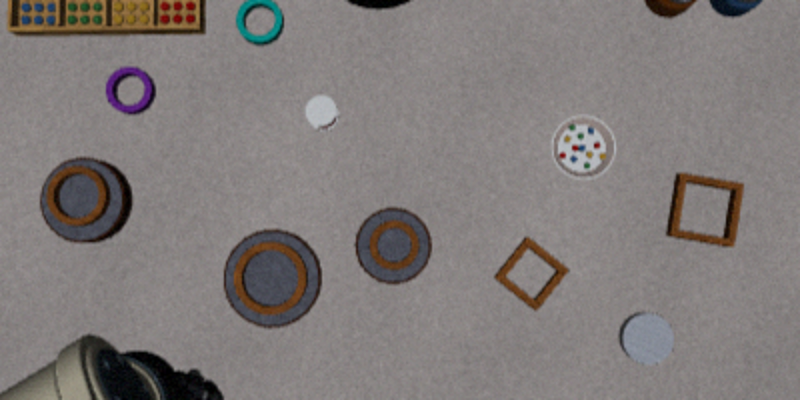

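The end view shows all three bangles flat and centred on their stands at crop (78,195), (270,278) and (395,245). The squares and look-alikes have not moved, and the arm is clear of everything.

```bash
python3 -c "
from rig import job;print(job.sign_off())"
```

```text
the job is handed in; nothing more can be done
None
```

All three round bangles are on their stands, and I handed the job in at about 22 s on the robot's clock, against the 96 s limit. Sign-off reports no verdict, so the result rests on my own checks.

| Bangle | Stand | Off centre | Height of its top above the table (should be) |
|---|---|---|---|
| Large | Low | about 1 mm | 34–35 mm (35) |
| Medium | Middle | about 3 mm | 54 mm (55) |
| Small | Tall | about 1 mm | 74 mm (75) |

- **Placing:** each bangle was picked up by its wall and measured level in the grip just before placing. In the last top view all three lie flat, released, with nothing over an edge.
- **Other objects:** the two square bangles measured within 0.3 mm of where they started. The purple and turquoise rings were not touched.
- **Robot:** the arm was raised and clear of everything at hand-in. The highest wrist force I read was about 7 N, while the jaws were closing.
- **Disagreement:** the wrist and top cameras differed by 2–4 mm in y throughout, slightly more than the stated calibration error but well inside the 15 mm tolerance. No check failed.

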